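# Put the blue wire spool on the empty dispenser spindle

## Robot

A 6-joint arm with a two-finger parallel gripper is mounted at the origin on the work surface. World frame = base frame: x ahead of the robot, y to its left, z up, the work surface at z = 0. Lengths are in m, angles in rad, forces in N, time in s.
With the tool pointing down it reaches from about 0.4 to 0.825 m from the base axis. Payload 7 kg.
Tool frame: the origin (TCP) lies between the finger pads; the fingertips stand 25 mm ahead of it and the grasp point (between the pads) lies 6 mm ahead of it (arm.tip_extent is the z of the fingertips in the tool frame, in m); z points along the fingers, x is the direction in which the jaws open and shut, and the axes are right-handed (so a half turn about z gives the same grasp; the last joint's range is limited). The gripper opens to 88 mm and grips with 3 to 60 N. Pads are 19 mm wide; open, the fingers measure 130 mm over their backs; the gripper's body (78 mm by 193 mm) begins 47 mm behind the grasp point.
Start: joints at [1.563, 0.359, 0.012, 0, -1.224, -0.288], TCP at [0.197, 0.646, 0.252] pointing down, gripper open.
Joint ranges: [-3.07, 3.07], [-1.43, 2.12], [-1.02, 1.25], [-3.03, 1.67], [-3.05, -0], [-3.03, 3.03]. Speed limits (rad/s): [2.39, 2.39, 3.01, 3.14, 3.14, 3.14].

## Interface

Orientations are given as [roll, pitch, yaw] about the fixed x, y, z axes, in that order (R = Rz(yaw) Ry(pitch) Rx(roll)).
In Python, from station import monitor, grab_frame, job_done, arm gives the robot as it stands.
- The arm moves only by the shell command python3 -m jog 'ROWS' [FORCE]. ROWS is JSON, a list that holds one entry, the list of rows, each a list of 7 numbers: the shift along the world's x, y, z in m, then the turn, a rotation vector about the world's x, y, z in rad, then the opening, from 0 (shut) to 1 (fully open). In form: [[[dx, dy, dz, ax, ay, az, claw], ...]]. A call has 1 to 20 rows; each row shifts and turns the commanded pose from where the row before left it; what a row does not reach is not made up. A row lasts 1/8 s, in which the tool goes at most 62.5 mm and 10.7 degrees, less where a joint would pass 70% of its speed; a pose out of reach is approached as far as the arm can. A call is refused whole if a number of a shift passes 0.0625 or a number of a turn 0.188, either way. A call with a gripper value outside its range is refused whole. The fingers move at their own pace and stop on an object; FORCE is the grip in N (left out, the last holds). Time passes only in rows, so rows that do not move let the fingers close. It gives the time, the measured TCP pose, the force and the opening at its end, in the units of the state.
- monitor.get_state(): the state, without advancing time (a new reading comes with each control period).
- grab_frame(name): name is "side" or "top" or "wrist"; returns a dict with "pixels" (420x560x3 uint8, red, green, blue), "K" (3x3 intrinsics, pixels), "k1" (the pictures are not rectified: a ray, as slopes to the right and down, at radius r is drawn at 1 + k1 r^2 times it, then the intrinsics apply), "view" (4x4, takes a point from world to camera coordinates); the wrist camera has in their place "hand_eye" (4x4, takes a point from camera to tool coordinates, whose origin is the TCP and whose axes are the tool frame's). Camera axes: x right, y down, z forward; pixel columns grow to the right and rows downward; lengths in m; the calibration is good to about 2 mm. A picture is of the moment at which its call begins: read the wrist's pose just before it. There is no depth.
- job_done(): hands the job in, once; it reports no verdict.
The state is a dict: "t": time; "q": joint angles; "qd": joint speeds; "joint_efforts": joint torques, N m; "eef_pos": TCP position; "ee_rot": TCP orientation; "force": force on the tool from outside, world axes, zero at the start; "moment": the same for the moment, N m; "width": finger opening in m.
Only numpy, scipy, OpenCV 4.12 (cv2) and the standard library are available. Lean on these libraries where they do the work, as an engineer would, in place of code of your own. Each camera call takes 0.05 s, during which the arm holds its last target.

## Task

Load the wire dispenser: pick up the blue spool and lower it over the brass spindle of the empty stand until it rests fully down on the stand's black base, and let go. Set it down gently rather than dropping it, and leave the red spool and the yellow spool (already on its own stand) as they are.

Things in the scene. Friction and masses are not known exactly. Their poses are not given: they have to be found in the camera images.
- blue_spool: The spool to mount, loose, standing upright on the bench: two white flanges 56 mm in diameter and 4 mm thick with a blue winding (51 mm in diameter) between them and a blue label ring on the upper flange; 46 mm tall, about 160 g, with a through bore 26 mm in diameter. It may be gripped from above across the flanges. Origin: centre of its underside; z is the bore's axis, pointing up.
- empty_stand: The stand without a spool, fixed to the bench: a black round base 90 mm in diameter and 12 mm thick with a brass spindle 10 mm in diameter at its centre, which rises 60 mm above the base (its tip is 72 mm above the bench; its last 8 mm taper). Origin: centre of the underside of the base, at bench height; z is the spindle's axis, pointing up.
- red_spool: Bystander: a loose spool of the same shape and size as the blue one, with a red winding and a red label ring, standing on the bench. Origin: centre of its underside; z up.
- yellow_spool: Bystander: a loose spool of the same shape and size with a yellow winding and label ring, already on the spindle of a second, identical stand, its underside 12 mm above the bench. Origin: centre of its underside; z up.
Mind the look-alikes: they are no part of the job. Leave any pink look-alike of the empty_stand alone. Leave any turquoise look-alike of the blue_spool alone.

How it is judged:
At the end, for the whole second after the job is handed in: The blue spool is at rest on the empty stand's spindle: its axis within 12 mm of the spindle's, its underside within 5 mm of the top of the base (12 mm above the bench), upright within 0.17 rad (10 degrees); the red and the yellow spool are within 30 mm of where they stood at the start (horizontal distance between blue_spool and empty_stand below 0.012 m and z of blue_spool in the frame of empty_stand between 0.007 and 0.017 m and angle between blue_spool's own z axis and vertical below 0.17 rad and linear speed of blue_spool below 0.02 m/s and distance of each of red_spool, yellow_spool from where it was at the start of the episode below 0.03 m); the robot touches nothing.
It fails at once if the blue spool is dropped down the spindle (it moves faster than 0.5 m/s with its underside below 70 mm and its axis within 20 mm of the spindle) (horizontal distance between blue_spool and empty_stand below 0.02 m and z of blue_spool in the frame of empty_stand below 0.07 m and linear speed of blue_spool above 0.5 m/s).
It fails at once if the red spool is displaced by more than 30 mm (distance of red_spool from where it was at the start of the episode above 0.03 m).
It fails at once if the yellow spool is displaced by more than 30 mm (distance of yellow_spool from where it was at the start of the episode above 0.03 m).
It also fails if it takes over 38 s, if anything falls off the work surface, if the arm or the gripper's body presses on something with over 40 N, if the wrist force passes 120 N, or if a joint passes its speed limit or range.

## Working session

There is one attempt and no reset: what is moved stays moved. The work goes in short steps, Python scripts to look and compute and a shell command to move; the robot and the scene stay as the last step left them, time stands still between calls to the robot, and variables do not carry over. Pictures are saved under pics/ and viewed, and the job is handed in when it is done.

```bash
mkdir -p pics; ls; cat > h.py <<'E'
import numpy as np, cv2
from station import monitor, grab_frame, arm
def snap(n,f):
    s=monitor.get_state(); g=grab_frame(n); cv2.imwrite(f'pics/{f}.png',g['pixels'][:,:,::-1]); 
    np.savez(f'pics/{f}.npz',pix=g['pixels'],K=g['K'],k1=g['k1'],M=g['view'] if n!='wrist' else g['hand_eye'],p=s['eef_pos'],r=s['ee_rot']); return g,s
E
python3 - <<'E'
from h import *
for n in ['top','side','wrist']:
    g,s=snap(n,n+'0')
print(g['K'],g['k1'],s,arm.tip_extent)
E
```

```text
pics
[[334.7550739    0.         277.64596617]
 [  0.         334.7550739  214.54335995]
 [  0.           0.           1.        ]] -0.0031830030077327114 {'t': 0.1, 'q': array([ 1.56309384e+00,  3.59331635e-01,  1.11303076e-02, -2.95964366e-04,
       -1.22410591e+00, -2.88070232e-01]), 'qd': array([ 0.00115124, -0.00087846,  0.00221993,  0.00048125, -0.00097261,
        0.00092125]), 'joint_efforts': array([-1.34024787e-03, -5.84164953e+01,  2.93750435e+01,  7.01558903e+00,
        1.01313862e-02, -4.87436625e-05]), 'eef_pos': array([0.19667778, 0.6452817 , 0.25069925]), 'ee_rot': array([-3.14143013e+00, -1.52770773e-03, -1.86666994e+00]), 'force': array([0.06880978, 0.27571027, 0.99347493]), 'moment': array([-0.01371939, -0.01511914,  0.01505445]), 'width': 0.08745583850710421} 0.025
```

View pics/top0.png

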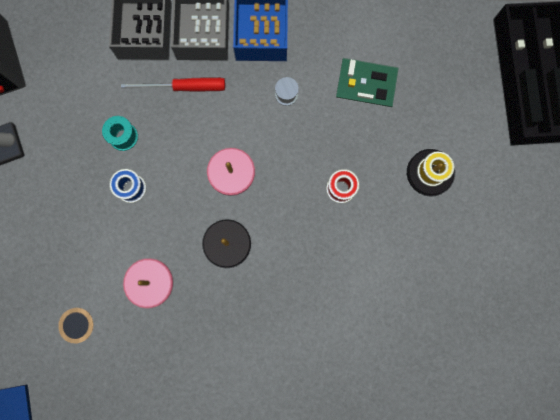

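View pics/side0.png

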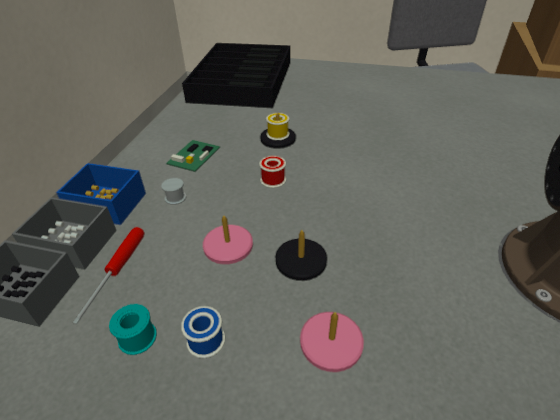

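View pics/wrist0.png

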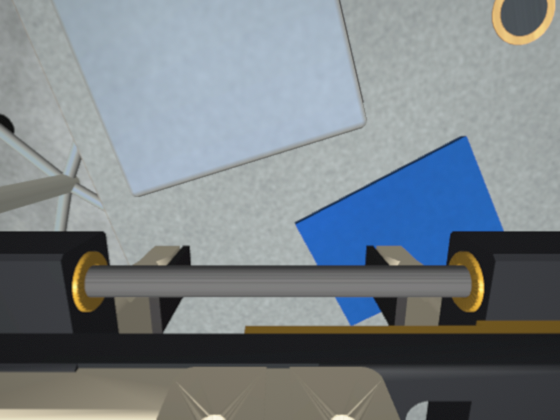

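Candidates in the top view:
- **Spool:** blue/white at (126,184), turquoise at (118,131), red at (343,185), and yellow at (438,167) on its stand.
- **Stand:** black and empty at (227,243), pink at (230,171) and (148,283), and black under the yellow spool at (431,172).

I choose blue (126,184) and black (227,243). I'll check both in a close crop.

```bash
cat >> h.py <<'E'
from scipy.spatial.transform import Rotation as R
def load(f):
    d=dict(np.load(f'pics/{f}.npz'))
    if 'wrist' in f:
        T=np.eye(4);T[:3,:3]=R.from_euler('xyz',d['r']).as_matrix();T[:3,3]=d['p'];d['c2w']=T@d['M']
    else: d['c2w']=np.linalg.inv(d['M'])
    return d
def unproj(d,u,v,z):
    k=float(d['k1']);dist=np.array([k,0,0,0.])
    xy=cv2.undistortPoints(np.array([[[u,v]]],float),d['K'],dist)[0,0]
    r=d['c2w'][:3,:3]@np.array([*xy,1]);o=d['c2w'][:3,3]
    return o+r*(z-o[2])/r[2]
def proj(d,P):
    T=np.linalg.inv(d['c2w']);k=float(d['k1'])
    return cv2.projectPoints(np.array(P,float).reshape(-1,1,3),cv2.Rodrigues(T[:3,:3])[0],T[:3,3],d['K'],np.array([k,0,0,0.]))[0][:,0]
def crop(f,x,y,w,h,s,out):
    i=cv2.imread(f'pics/{f}.png')[y:y+h,x:x+w];cv2.imwrite(f'pics/{out}.png',cv2.resize(i,None,fx=s,fy=s,interpolation=cv2.INTER_CUBIC))
E
python3 - <<'E'
from h import *
crop('top0',95,105,160,165,3.6,'c1'); crop('side0',90,210,260,170,3,'c2')
d=load('top0'); e=load('side0'); print(d['c2w'],e['c2w'])
for n,u,v,z in [('blue',126,184,.046),('base',227,243,.012),('teal',118,131,.046),('red',343,185,.046),('yel',438,167,.058),('pink',230,171,.012),('pink2',148,283,.012)]: print(n,unproj(d,u,v,z))
for n,u,v,z in [('blue',202,323,.046),('base',301,259,.012)]: print(n,unproj(e,u,v,z))
E
```

```text
[[ 0.0105753  -0.99009327  0.14001241  0.37403944]
 [-0.99993473 -0.01107644 -0.00280047 -0.0181208 ]
 [ 0.00432357 -0.13997365 -0.99014579  1.01275287]
 [ 0.          0.          0.          1.        ]] [[-0.96831101 -0.14851861  0.2007885   0.36816964]
 [-0.24892607  0.63908785 -0.72773796  0.52849675]
 [-0.02023886 -0.75465816 -0.65580595  0.51799973]
 [ 0.          0.          0.          1.        ]]
blue [0.55369938 0.25657302 0.046     ]
base [0.45206906 0.07507997 0.012     ]
teal [0.65204348 0.27636373 0.046     ]
red [ 0.55622111 -0.13431086  0.046     ]
yel [ 0.58880439 -0.30368034  0.058     ]
pink [0.58681252 0.07272098 0.012     ]
pink2 [0.37757334 0.21708774 0.012     ]
blue [0.55276419 0.26224383 0.046     ]
base [0.45028337 0.08737742 0.012     ]
```

View pics/c1.png

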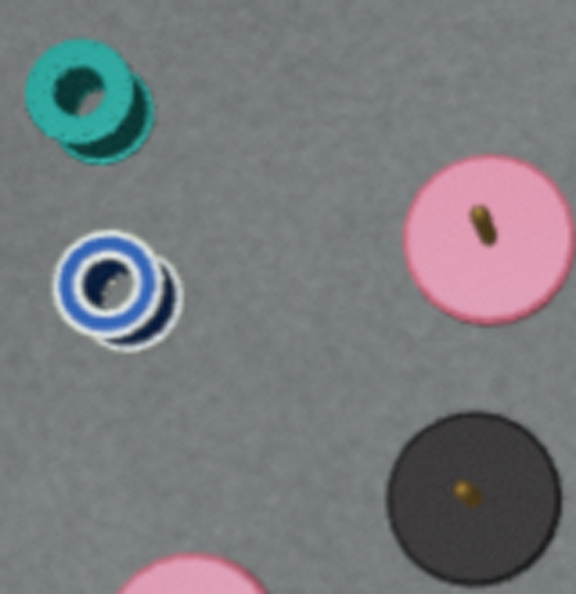

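View pics/c2.png

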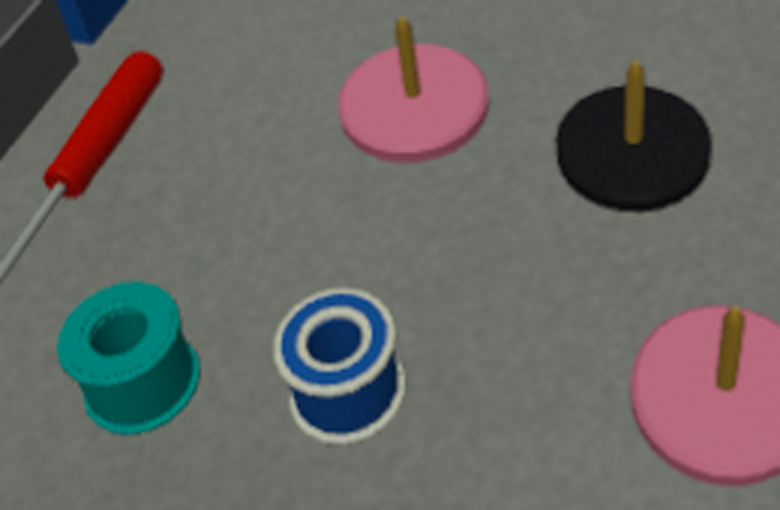

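The choice holds: blue label ring with white flanges, and the black base with the brass spindle. The two cameras disagree by about 12 mm on the base, so I'll check how consistent they are.

```bash
python3 - <<'E'
from h import *
d=load('top0'); e=load('side0'); print(d['k1'],e['k1'],d['K'][0],e['K'][0])
def both(n,a,b,z): print(n,unproj(d,*a,z).round(4),unproj(e,*b,z).round(4))
t=lambda x,y:(95+x/3.6-.4,105+y/3.6-.4); s=lambda x,y:(90+x/3-.3,210+y/3-.3)
both('blue',t(107,284),s(336,341),.046)
both('teal',t(80,92),s(120,332),.046)
both('base',t(474,497),s(634,144),.012)
both('base left/right',t(387,497),s(711,144),.012)
both('base R',t(561,497),s(556,144),.012)
both('tip',t(463,489),s(636,63),.072)
both('pink',t(490,239),s(414,101),.012)
both('pinktip',t(480,211),s(404,19),.072)
both('red',(343,185),(272,164),.046)
E
```

```text
-0.03288703947142097 -0.01052243856907865 [546.29802577   0.         279.72021105] [394.8080215    0.         277.09577045]
blue [0.5546 0.2597 0.046 ] [0.5529 0.2629 0.046 ]
teal [0.6536 0.2786 0.046 ] [0.6522 0.2824 0.046 ]
base [0.4527 0.0764 0.012 ] [0.4508 0.0845 0.012 ]
base left/right [0.4522 0.1208 0.012 ] [0.4085 0.0744 0.012 ]
base R [0.4532 0.0321 0.012 ] [0.4939 0.0947 0.012 ]
tip [0.4518 0.0761 0.072 ] [0.4518 0.0803 0.072 ]
pink [0.5868 0.0714 0.012 ] [0.5842 0.0815 0.012 ]
pinktip [0.588  0.0712 0.072 ] [0.5858 0.0756 0.072 ]
red [ 0.5562 -0.1343  0.046 ] [ 0.5573 -0.1262  0.046 ]
```

```bash
python3 - <<'E'
from h import *
d=load('wrist0'); print(d['M'].round(4)); print(d['c2w'].round(3))
print('blue offset if TCP at X: cam axis ground hit', unproj(d,277,130,.046)-d['p'])
E
python3 -m jog '[[[0.035,-0.038,0,0,0,0,1],[0.035,-0.038,0,0,0,0,1],[0.035,-0.038,0,0,0,0,1],[0.035,-0.038,0,0,0,0,1],[0.035,-0.038,0,0,0,0,1],[0.035,-0.038,0,0,0,0,1],[0.035,-0.038,0,0,0,0,1],[0.035,-0.038,0,0,0,0,1],[0,0,0,0,0,0,1],[0,0,0,0,0,0,1]]]'
python3 - <<'E'
from h import *
snap('wrist','wrist1')
E
```

```text
[[ 1.000e+00 -2.000e-04  5.000e-04  6.000e-04]
 [ 0.000e+00  9.702e-01  2.422e-01 -6.500e-02]
 [-5.000e-04 -2.422e-01  9.702e-01 -1.335e-01]
 [ 0.000e+00  0.000e+00  0.000e+00  1.000e+00]]
[[-0.292 -0.928 -0.232  0.259]
 [-0.957  0.283  0.069  0.626]
 [ 0.002  0.242 -0.97   0.384]
 [ 0.     0.     0.     1.   ]]
blue offset if TCP at X: cam axis ground hit [ 0.06302174 -0.01966678 -0.20469925]
t: 1.4
eef_pos: [0.4768, 0.3414, 0.2514]
ee_rot: [3.141, -0.0, -1.868]
force: [-0.2, -0.6, -0.1]
width: 0.0878
```

View pics/wrist1.png

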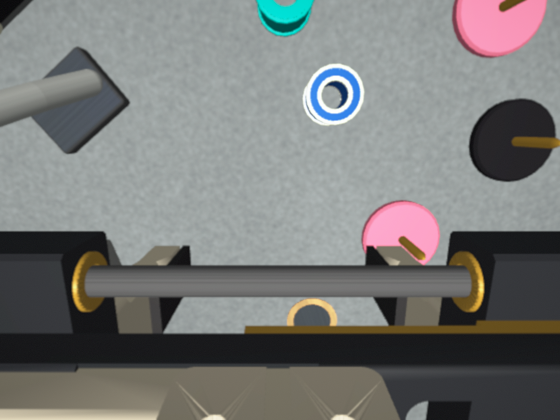

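The picture shows the blue ring at about (334,95), turquoise at (285,8) and the black base at about (512,139).

```bash
python3 - <<'E'
from h import *
d=load('wrist1')
crop('wrist1',290,50,90,90,6,'c3');crop('wrist1',460,85,100,110,5,'c4')
P=[.554,.261,.046];print(proj(d,P),proj(d,[.452,.078,.012]),proj(d,[.452,.078,.072]))
hs=cv2.cvtColor(d['pix'],cv2.COLOR_RGB2HSV);
m=cv2.inRange(hs,(100,120,120),(125,255,255));m[:, :290]=0;m[:,380:]=0;m[150:]=0
c=max(cv2.findContours(m,0,1)[0],key=cv2.contourArea);el=cv2.fitEllipse(c);print(el,unproj(d,*el[0],.046))
for u,v in[(512,139)]:print(unproj(d,u,v,.012))
E
```

```text
[[333.4669844   96.25188447]] [[514.34426263 142.1260363 ]] [[559.1571786  144.28049005]]
((334.8013000488281, 93.85516357421875), (48.097354888916016, 51.63404083251953), 17.19240951538086) [0.55573245 0.25922467 0.046     ]
[0.45609759 0.08002063 0.012     ]
```

View pics/c3.png

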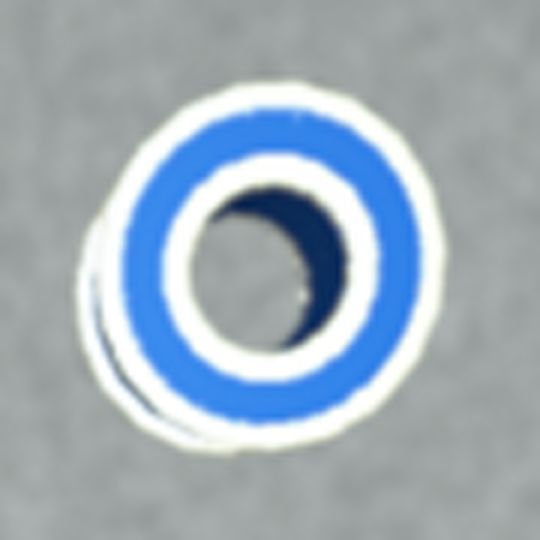

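View pics/c4.png

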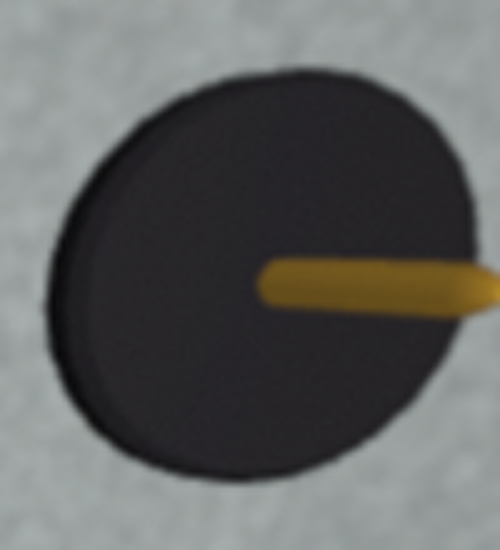

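```bash
python3 -m jog '[[[0.0195,-0.0205,-0.03,0,0,0,1],[0.0195,-0.0205,-0.03,0,0,0,1],[0.0195,-0.0205,-0.03,0,0,0,1],[0.0195,-0.0205,-0.03,0,0,0,1],[0,0,-0.02,0,0,0,1],[0,0,0,0,0,0,1],[0,0,0,0,0,0,1]]]'
python3 - <<'E'
from h import *
snap('wrist','wrist2')
d=load('wrist2');print(proj(d,[.5555,.2595,.046]),proj(d,[.555,.2595,.046]))
E
```

```text
t: 2.33
eef_pos: [0.5548, 0.2609, 0.1125]
ee_rot: [-3.141, 0.001, -1.865]
force: [-0.0, -0.6, 0.6]
width: 0.0877
[[278.49975881 236.43811896]] [[278.73074998 237.16760614]]
```

View pics/wrist2.png

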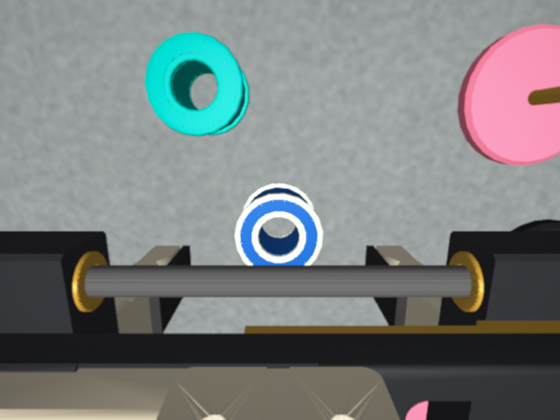

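The blue spool is centred between the fingers: bore at (279,237), predicted (279,237). I'll descend and grip.

```bash
python3 -m jog '[[[0,0,-0.02,0,0,0,1],[0,0,-0.02,0,0,0,1],[0,0,-0.02,0,0,0,1],[0,0,-0.012,0,0,0,1],[0,0,-0.008,0,0,0,1],[0,0,0,0,0,0,1],[0,0,0,0,0,0,0.3],[0,0,0,0,0,0,0.3],[0,0,0,0,0,0,0.3],[0,0,0,0,0,0,0.3],[0,0,0,0,0,0,0.3],[0,0,0,0,0,0,0.3]]]' 20
```

```text
t: 3.88
eef_pos: [0.555, 0.2598, 0.0318]
ee_rot: [-3.141, 0.0, -1.866]
force: [-0.0, -0.6, 2.5]
width: 0.0551
```

```bash
python3 -m jog '[[[0,0,0.015,0,0,0,0.3],[0,0,0.03,0,0,0,0.3],[0,0,0.03,0,0,0,0.3],[0,0,0.025,0,0,0,0.3],[0,0,0,0,0,0,0.3]]]'
python3 -m jog '[[[-0.01,-0.018,0,0,0,0,0.3],[-0.016,-0.028,0,0,0,0,0.3],[-0.016,-0.028,0,0,0,0,0.3],[-0.016,-0.028,0,0,0,0,0.3],[-0.016,-0.028,0,0,0,0,0.3],[-0.016,-0.028,0,0,0,0,0.3],[-0.012,-0.022,0,0,0,0,0.3],[0,0,0,0,0,0,0.3],[0,0,0,0,0,0,0.3],[0,0,0,0,0,0,0.3]]]'
python3 - <<'E'
from h import *
for n in ['side','top','wrist']: snap(n,n+'3')
crop('side3',200,110,200,200,3,'c5');crop('top3',170,180,120,120,5,'c6')
E
```

```text
t: 4.5
eef_pos: [0.5558, 0.2604, 0.1344]
ee_rot: [-3.139, 0.004, -1.866]
force: [-0.4, -0.1, -2.1]
width: 0.0548
t: 5.75
eef_pos: [0.4532, 0.0801, 0.1315]
ee_rot: [-3.142, 0.0, -1.866]
force: [0.6, 0.5, -1.4]
width: 0.0549
```

View pics/c5.png

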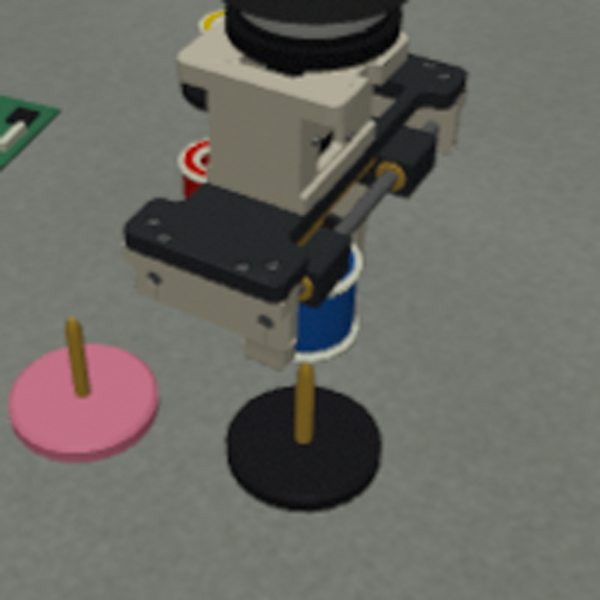

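View pics/c6.png

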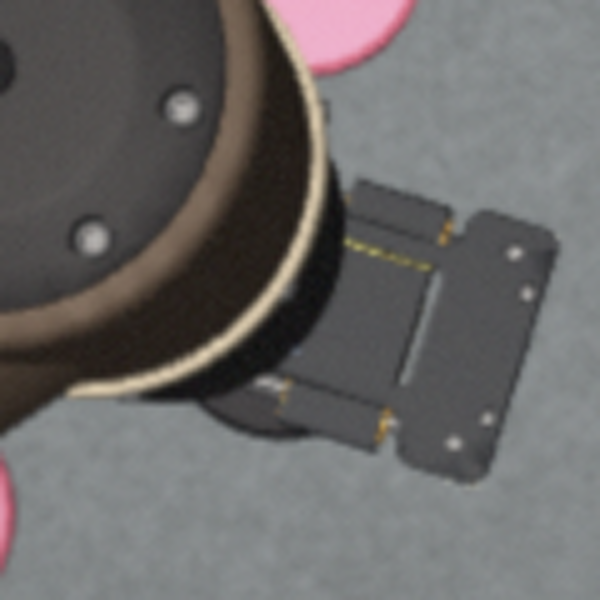

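View pics/wrist3.png

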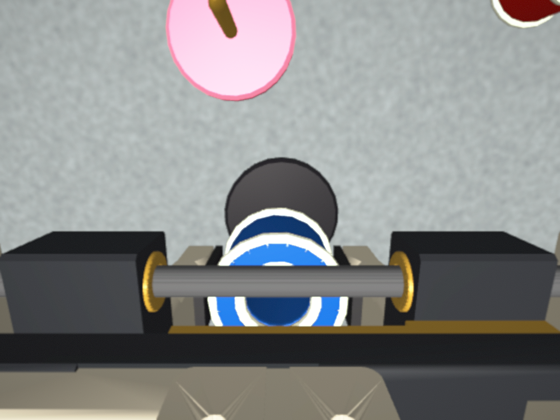

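The side view shows the spool's lower flange above the spindle tip. The wrist view shows the base rim from (226,212) over (281,157) to (337,212). I'll fit both rims from the wrist image.

```bash
python3 - <<'E'
from h import *
from scipy.optimize import least_squares
d=load('wrist3');print(d['p'],d['c2w'][:3,3])
def fit(m,r,z,ymax,name,ymin=0):
    # upper envelope of mask
    pts=[]
    for u in range(215,345,3):
        v=np.flatnonzero(m[ymin:ymax,u]); 
        if len(v): pts.append(unproj(d,u,ymin+v[0]-.5,z)[:2])
    pts=np.array(pts)
    s=least_squares(lambda c:np.hypot(*(pts-c).T)-r,pts.mean(0)-[.02,0],loss='soft_l1',f_scale=.001)
    print(name,s.x,len(pts),'rms',np.sqrt(np.mean(s.fun**2)))
g=d['pix'].max(2); m=(g<105).astype(np.uint8)
fit(m,.045,.012,225,'base',130)
w=(d['pix'].min(2)>215).astype(np.uint8)
fit(w,.028,d['p'][2]-.032+.004,232,'lower flange top rim',200)
E
python3 - <<'E'
from h import *
d=load('wrist3');i=cv2.imread('pics/wrist3.png')
a=np.linspace(0,2*np.pi,200)
for cx,cy,r,z,c in [(.4525,.0785,.045,.012,(0,255,0)),(.4532,.0801,.028,.1035,(0,0,255))]:
    for p in proj(d,np.c_[cx+r*np.cos(a),cy+r*np.sin(a),a*0+z]): cv2.circle(i,tuple(int(x) for x in p),0,c,-1)
cv2.imwrite('pics/c7.png',cv2.resize(i[120:360,180:380],None,fx=3,fy=2.5))
e=load('side3')
for P in [(.4532,.0801,.1),(.4525,.0785,.072),(.4525,.0785,.012)]: print(proj(e,P), (proj(e,P)-[200,110])*3)
E
```

```text
[0.45298968 0.08006263 0.13140438] [0.51507877 0.06060309 0.26487014]
base [0.45267838 0.07672972] 37 rms 0.0004333715030270698
lower flange top rim [0.45261659 0.07948127] 29 rms 0.0001605342469004897
[[301.22474724 217.64529421]] [[303.67424173 322.93588262]]
[[301.50790584 229.8568795 ]] [[304.52371751 359.57063851]]
[[300.79358435 254.9692172 ]] [[302.38075304 434.9076516 ]]
```

View pics/c7.png

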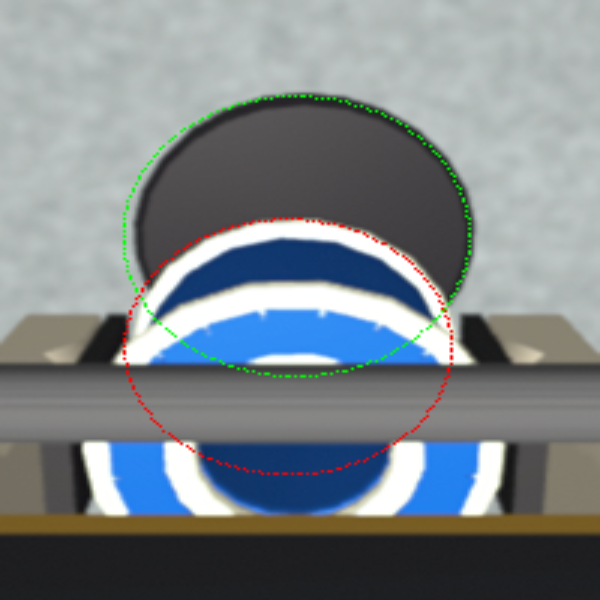

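Wrist fits: base axis (0.4527,0.0767), spool (0.4526,0.0795). I'll shift y by −3 mm and lower to just above the base.

```bash
python3 -m jog '[[[0,-0.003,0,0,0,0,0.3],[0,0,0,0,0,0,0.3],[0,0,-0.01,0,0,0,0.3],[0,0,-0.01,0,0,0,0.3],[0,0,-0.01,0,0,0,0.3],[0,0,-0.005,0,0,0,0.3],[0,0,0,0,0,0,0.3]]]'
python3 - <<'E'
from h import *
for n in ['side','wrist']: snap(n,n+'4')
crop('side4',240,150,120,140,4,'c8')
E
```

```text
t: 6.78
eef_pos: [0.4526, 0.0765, 0.096]
ee_rot: [3.141, -0.001, -1.867]
force: [0.0, 0.3, -1.4]
width: 0.0549
```

View pics/c8.png

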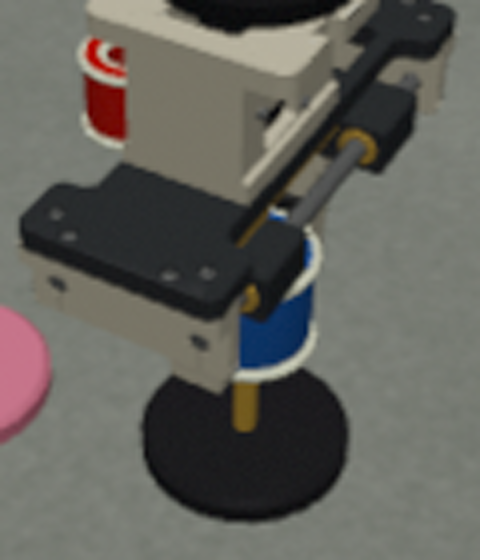

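View pics/wrist4.png

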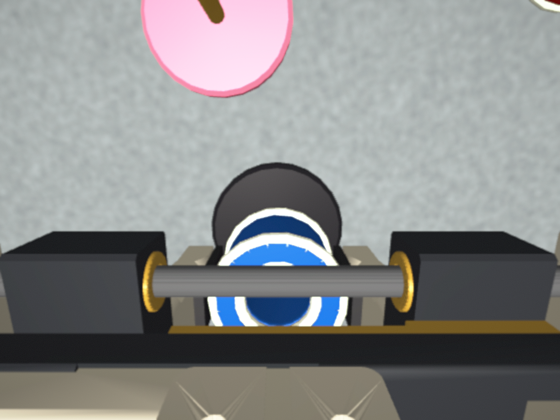

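The underside is now below the spindle tip with no contact force. In the wrist view the base centre column (277) and spool column (278) line up, so I'll continue down.

```bash
python3 -m jog '[[[0,0,-0.008,0,0,0,0.3],[0,0,-0.01,0,0,0,0.3],[0,0,-0.01,0,0,0,0.3],[0,0,-0.01,0,0,0,0.3],[0,0,-0.006,0,0,0,0.3],[0,0,-0.004,0,0,0,0.3],[0,0,0,0,0,0,0.3],[0,0,0,0,0,0,0.3]]]'
python3 -m jog '[[[0,0,-0.0015,0,0,0,0.3],[0,0,-0.0015,0,0,0,0.3],[0,0,0,0,0,0,0.3],[0,0,0,0,0,0,0.3]]]'
```

```text
t: 7.88
eef_pos: [0.4529, 0.0768, 0.0488]
ee_rot: [-3.141, 0.0, -1.867]
force: [0.0, 0.5, -1.8]
width: 0.0551
t: 8.38
eef_pos: [0.4528, 0.0767, 0.0456]
ee_rot: [-3.142, -0.0, -1.867]
force: [0.6, -0.0, -2.2]
width: 0.055
```

```bash
python3 -m jog '[[[0,0,-0.001,0,0,0,0.3],[0,0,0,0,0,0,0.3],[0,0,0,0,0,0,0.3]]]'; python3 -m jog '[[[0,0,-0.001,0,0,0,0.3],[0,0,0,0,0,0,0.3],[0,0,0,0,0,0,0.3]]]'
python3 - <<'E'
from h import *
snap('side','side5');crop('side5',240,150,120,140,4,'c9')
E
```

```text
t: 8.75
eef_pos: [0.4528, 0.0766, 0.0445]
ee_rot: [3.142, -0.0, -1.867]
force: [0.1, 0.4, -2.0]
width: 0.0548
t: 9.12
eef_pos: [0.4529, 0.0767, 0.0437]
ee_rot: [-3.141, 0.0, -1.866]
force: [-0.6, -0.2, 2.9]
width: 0.0551
```

View pics/c9.png

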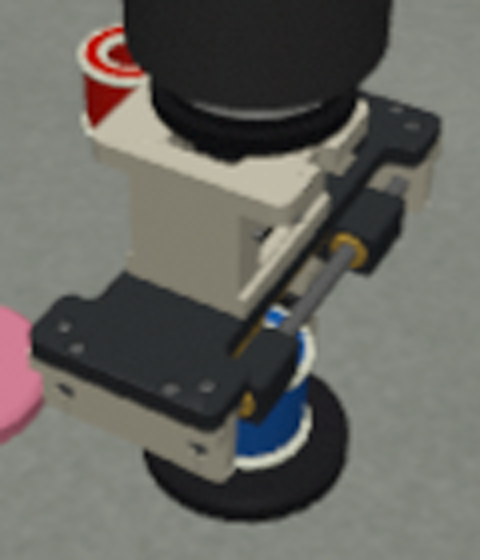

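Force went from −2 to +2.9 N at the expected height, so the spool is on the base. I'll release it, then retreat straight up.

```bash
python3 -m jog '[[[0,0,0,0,0,0,0.75],[0,0,0,0,0,0,0.9],[0,0,0,0,0,0,1],[0,0,0,0,0,0,1],[0,0,0,0,0,0,1],[0,0,0,0,0,0,1]]]'
python3 -m jog '[[[0,0,0.01,0,0,0,1],[0,0,0.02,0,0,0,1],[0,0,0.03,0,0,0,1],[0,0,0.03,0,0,0,1],[0,0,0.04,0,0,0,1],[0,0,0.04,0,0,0,1],[0,0,0.03,0,0,0,1],[0.01,0.05,0,0,0,0,1],[0.01,0.05,0,0,0,0,1],[0.01,0.05,0,0,0,0,1],[0.01,0.05,0,0,0,0,1],[0.01,0.05,0,0,0,0,1],[0,0,0,0,0,0,1],[0,0,0,0,0,0,1]]]'
python3 - <<'E'
from h import *
for n in ['side','top']: snap(n,n+'6')
crop('side6',200,90,220,200,3,'c10');crop('top6',170,130,300,160,2.5,'c11')
d=load('top6');print(proj(d,[.4527,.0767,.058]),proj(d,[.4527,.0767,.012]))
E
```

```text
t: 9.93
eef_pos: [0.4527, 0.0767, 0.0435]
ee_rot: [3.142, -0.0, -1.867]
force: [-0.5, -0.2, 0.2]
width: 0.0878
t: 11.68
eef_pos: [0.5024, 0.3264, 0.2437]
ee_rot: [3.141, -0.001, -1.866]
force: [0.4, -1.2, -0.3]
width: 0.0874
[[223.68656405 240.55675343]] [[226.12532903 242.64658272]]
```

View pics/c10.png

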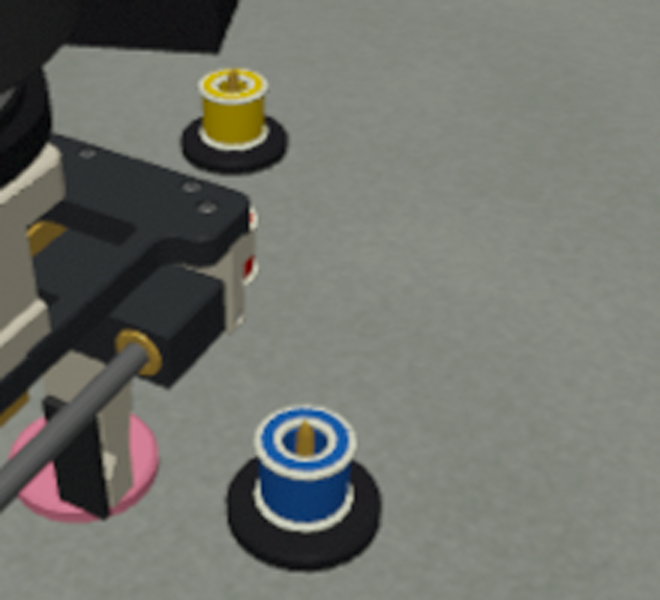

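View pics/c11.png

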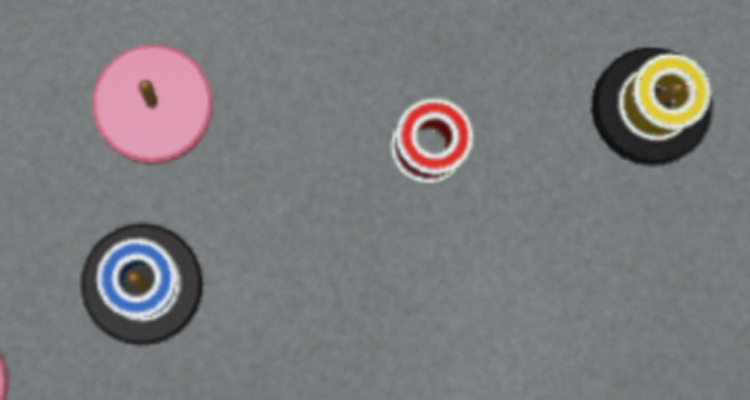

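The spool sits upright on the black base around the spindle. In the top view its ring is at (224.8,241.2) against a predicted (223.7,240.6). Red (343,185) and yellow (438,167) are unchanged, and the arm is clear.

```bash
python3 -c "
from station import job_done; print(job_done())"
```

```text
the job is handed in; nothing more can be done
None
```

The blue spool is on the empty stand's spindle, resting on the black base. I handed the job in at about 11.8 s. I gripped it across the flanges at 20 N, lowered it in small steps until the force changed from −2 N to about +3 N at the expected height, then opened the gripper and moved the arm clear.

- **Final pictures:** they show the spool upright and seated on the base, with its top ring within about 2 mm of where it should be. The red and yellow spools are at the same pixels as at the start, and the robot touches nothing.
- **Camera disagreement:** the side camera placed the stand 4–8 mm further in y than the top camera. A rim fit in the wrist picture agreed with the top camera to within 1 mm, so I shifted 3 mm in y before lowering.
- **Not checked:** handing in gives no verdict.

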